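Index the turned workpiece and lock the indexing head

TASK

Index the woodturner's dividing head back to zero: push the ridges of its thumbwheel to roll it up click by click, the top of the wheel coming towards the robot, until the red ridge has clicked in straight up at the brass pointer. Then push the orange-knobbed lock lever away from the robot, fully over to its stop. Work gently, do not touch the turned wooden workpiece or its chuck, and leave the bowl, the wax jar and the gouge where they are.

Things in the scene. Friction and masses are not known exactly. Their poses are not given: they have to be found in the camera images.
- head: Fixed green indexing head on a grey base plate (200 mm along x; y -50 to +140). Origin: on the bench, under the wheel's middle. x: the wheel's rolling direction, pointing away from the robot (within 20 degrees of world x); y: parallel to the axle; z up. Green cheeks beside the wheel (27 to 41 mm from its mid-plane) rise to z 125; lock lever on the +y side, chuck and workpiece on the -y side.
- axle (a point): Centre of the thumbwheel, on its axle, 95 mm above the bench. White drum of radius 62 mm, 44 mm wide along y, with ten ridges across the whole width, 36 degrees apart, 7 mm thick, rising 13 mm above the drum to radius 75 mm; nine are black (with white dots), one is red. At rest in a click stop one ridge always stands straight up.
- wheel_top (a point): Fixed point of the head straight above the axle, mid-width, at the height of the ridge crowns (170 mm above the bench, 75 above the axle). The red ridge's crown is here when set to zero. The brass pointer stands 34 mm to +y of it on the cheek, its tip 151 mm above the bench.
- wheel (a joint): Angle of the red ridge, rad: 0 straight up; negative while it is on the head's +x side. Rolling up (wheel top to the head's -x) makes it grow. Click stops every 0.628: push a ridge with 5 to 10 N past half-way and the wheel snaps into the next stop; released sooner it springs back. Starts 2, 3 or 4 clicks short of 0. End stops at -2.85 and 0.95; it can be rolled back if it goes too far.
- lock (a joint): Angle of the lock lever, rad: 0 unlocked, leaning to the head's -x; 1.0 at its stop, leaning to the head's +x. Stiff hinge parallel to the head's y, at head x 0, y 105, z 70 mm; needs 2 to 3 N at the knob and stays where it is left. Starts between 0 and 0.15.
- lock_knob (a point): Centre of the orange ball knob (32 mm across) at the end of the lock lever, a steel rod 12 mm thick, 100 mm from hinge to knob centre. At joint value 0 it is 48 mm to the head's -x of the hinge and 158 mm above the bench; fully over, 48 mm to +x, same height.
- work: Steel chuck (66 mm across) and pale turned wooden workpiece (48 mm across) on the wheel's axle, turning with the wheel; they stick out on the head's -y side from y -45 to y -197 mm, at z 95. Origin: centre of the wheel. Not to be touched.
- bowl: Loose dark wooden bowl, 120 mm across, 50 mm high, left of the head. Origin: centre of its underside. Leave alone.
- wax: Loose amber jar with brass cap, 70 mm across, 70 mm high, beyond the head. Origin: centre of its underside. Leave alone.
- gouge: Loose turning tool with wooden handle, 240 mm long, lying right of the head. Origin: mid-length, underside. Leave alone.

How it is judged:
By the outcome, as a careful person would: the job done as asked, in the order asked, and still so for the second after the job is handed in, with the robot touching nothing.
It also fails if it takes over 54 s, if anything falls off the work surface, if the arm or the gripper's body presses on something with over 40 N, if the wrist force passes 120 N, or if a joint passes its speed limit or range.

ROBOT

A 7-joint arm with a two-finger parallel gripper is mounted at the origin on the work surface. World frame = base frame: x ahead of the robot, y to its left, z up, the work surface at z = 0. Lengths are in mm, angles in rad, forces in N, time in s.
With the tool pointing down it reaches from about 400 to 850 mm from the base axis. Payload 4.4 kg.
Tool frame: the origin (TCP) lies on the mounting face of the last link; the fingertips stand 199 mm ahead of it and the grasp point (between the pads) lies 180 mm ahead of it; z points along the fingers, y is the line along which they close (so a half turn about z gives the same grasp; the last joint's range is limited). The gripper opens to 94 mm and grips with 3 to 60 N. Pads are 16 mm wide; open, the fingers measure 119 mm over their backs; the gripper's body (75 mm by 177 mm) begins 78 mm behind the grasp point.
Start: joints at [-1.285, 0.628, 0.038, 1.517, -0.027, 0.996, -0.02], TCP at [223.965, 610.209, 404.678] pointing down, gripper open.
Joint ranges: [-3.06, 3.06], [-0.37, 2.12], [-1.25, 1.32], [0.18, 2.47], [-1.1, 4.24], [0.23, 1.98], [-2.94, 2.94]. Speed limits (rad/s): [2.57, 2.57, 3.14, 3.14, 3.14, 3.14, 3.14].

INTERFACE

Orientations are given as a rotation vector (axis times angle).
In Python, from cell import monitor, cams, workorder gives the robot as it stands.
- The arm moves only by the shell command python3 -m jog 'ROWS' [FORCE]. ROWS is JSON, a list of rows, each a list of 7 numbers: the shift along the tool's x, y, z in units of 50 mm (1.0 is 50 mm), then the turn, a rotation vector about the tool's x, y, z in units of 8 degrees (1.0 is 8 degrees), then the opening, from -1 (shut) to 1 (fully open), so that 0 is half open. In form: [[dx, dy, dz, wx, wy, wz, claw], ...]. A call has 1 to 10 rows; each row is the pose to reach, as a shift and turn from the pose commanded when the call began, along the tool's axes at that moment; what a row does not reach only later rows make up. A row lasts 1/10 s, in which the tool goes at most 50 mm and 8.59 degrees, less where a joint would pass 70% of its speed; a pose out of reach is approached as far as the arm can. A call with a gripper value outside its range is refused whole. The fingers move at their own pace and stop on an object; FORCE is the grip in N (left out, the last holds). Time passes only in rows, so rows that repeat a pose let the fingers close. It gives the time, the measured TCP pose, the force, the opening and the grip force at its end, in the units of the state.
- monitor.state(): the state, without advancing time (a new reading comes with each control period).
- cams.grab_frame(name): name is "side" or "top" or "wrist"; returns a dict with "pixels" (480x640x3 uint8, red, green, blue), "depth" (480x640 float32, mm along the optical axis (not along the pixel's ray), 0 where there is no reading), "fovy" (degrees; the focal length in pixels is half the picture's height over the tangent of half this angle, whatever the lens; pixels are square), "cx", "cy" (the principal point, pixels), "D" ([k1, k2, p1, p2, k3] as OpenCV has them; the pictures are not rectified), "rvec" (rotation vector, rad) and "tvec" (3), from world to camera coordinates, as OpenCV has them. Camera axes: x right, y down, z forward; pixel columns grow to the right and rows downward; lengths in mm; the calibration is good to about 2 mm. A picture is of the moment at which its call begins.
- workorder.close_job(): hands the job in; it is judged then, once.
The state is a dict: "time": time; "q": joint angles; "qd": joint speeds; "joint_efforts": joint torques, N m; "tool_pos": TCP position; "orientation": TCP orientation; "wrist_force": force on the tool from outside, world axes, zero at the start; "wrist_torque": the same for the moment, N m; "grip_width": finger opening in mm; "grip_force": force on a finger pad.
Only numpy, scipy, OpenCV 4.12 (cv2) and the standard library are available. Lean on these libraries where they do the work, as an engineer would, in place of code of your own. Each camera call takes 0.05 s, during which the arm holds its last target. There are 200 camera calls.

## Working session

There is one attempt and no reset: what is moved stays moved. The work goes in short steps, Python scripts to look and compute and a shell command to move; the robot and the scene stay as the last step left them, time stands still between calls to the robot, and variables do not carry over. Pictures are saved under pics/ and viewed, at most 10 in all, crops included, and the job is handed in when it is done.

```bash
mkdir -p pics; ls; cat > h.py <<'E'
import numpy as np,cv2
from cell import monitor,cams,workorder
from scipy.spatial.transform import Rotation as R
def grab(n,f=None):
    d=cams.grab_frame(n)
    if f: cv2.imwrite('pics/'+f,d['pixels'][:,:,::-1])
    return d
def world(d,us,vs,Z=None):
    "pixel -> world by depth (or onto plane z=Z)"
    f=240/np.tan(np.radians(d['fovy'])/2); K=np.array([[f,0,d['cx']],[0,f,d['cy']],[0,0,1]])
    p=np.stack([us,vs],-1).astype(float).reshape(-1,1,2)
    r=cv2.undistortPoints(p,K,np.array(d['D'],float)).reshape(-1,2)
    r=np.c_[r,np.ones(len(r))]; M=R.from_rotvec(np.ravel(d['rvec'])).as_matrix(); t=np.ravel(d['tvec'])
    c=-M.T@t; w=r@M
    if Z is None: s=d['depth'][np.array(vs).astype(int),np.array(us).astype(int)].reshape(-1)
    else: s=(Z-c[2])/w[:,2]
    return c+w*s[:,None]
E
python3 - <<'E'
from h import *
for n in('side','top'):
    d=grab(n,n+'0.png'); np.savez(n+'0.npz',**d); print(n,d['tvec'],d['rvec'],d['fovy'],(d['depth']>0).mean())
print(monitor.state())
E
```

```text
pics
side [550.90506233 244.94215906 993.16877983] [ 0.46294497 -2.79316491  1.04924422] 55.609080447182194 0.99603515625
top [ -16.76160547  603.45253813 1218.97443357] [ 2.11699143 -2.13154137  0.2116275 ] 49.59694481197472 0.995791015625
{'time': 0.1, 'q': array([-1.28477437,  0.62921028,  0.03842157,  1.51824307, -0.02700137,
        0.99630403, -0.02002905]), 'qd': array([ 0.00074759, -0.00131412,  0.00035199,  0.00065893, -0.00065942,
        0.00043711, -0.00084279]), 'joint_efforts': array([ 2.65629409e-03, -5.50786042e+01,  1.14718527e+00, -1.87117893e+01,
       -5.21951867e-02,  1.91257970e-02,  3.82225562e-05]), 'tool_pos': array([223.8642327 , 609.95857976, 403.88145282]), 'orientation': array([-5.49760193e-01, -3.09282123e+00,  2.54783736e-03]), 'wrist_force': array([-0.01129631, -0.04694568, -0.60395465]), 'wrist_torque': array([0.04942792, 0.03198257, 0.0461772 ]), 'grip_force': 0.0, 'grip_width': 94.05992658208976}
```

View pics/side0.png

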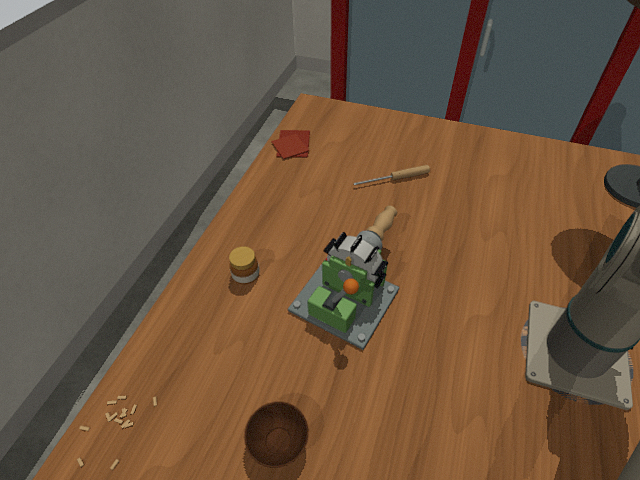

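View pics/top0.png

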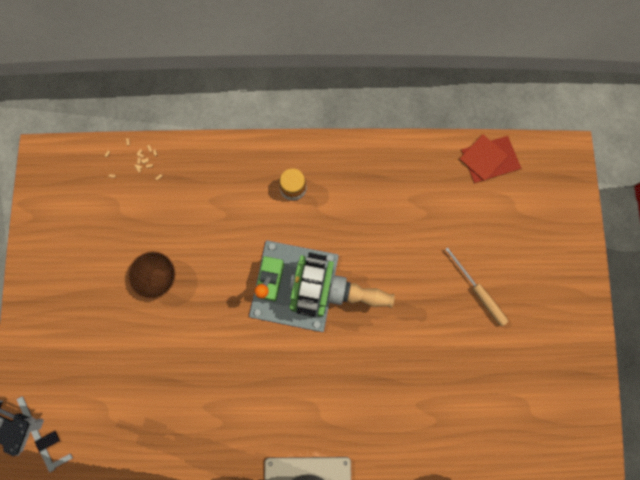

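The side view shows the head at about (350,285), with the knob at (351,286). The top view shows the wheel at about (312,283), knob (262,291), chuck on the right, bowl (152,275), wax (292,182) and gouge (478,285). Next I measure the head pose.

```bash
python3 - <<'E'
from h import *
for n in('top','side'):
    d=dict(np.load(n+'0.npz')); hsv=cv2.cvtColor(d['pixels'],cv2.COLOR_RGB2HSV)
    h,s,v=[hsv[...,i].astype(int) for i in range(3)]
    yy,xx=np.mgrid[:480,:640]
    box=(xx>240)&(xx<400)&(yy>200)&(yy<350)
    P=world(d,xx.ravel(),yy.ravel()).reshape(480,640,3); np.save(n+'P.npy',P)
    g=box&(h>45)&(h<75)&(s>120); gz=P[g]; print(n,'green z hist',np.histogram(gz[:,2],bins=range(0,180,10))[0])
    ch=gz[(gz[:,2]>118)&(gz[:,2]<132)]
    xy=ch[:,:2]
    print('cheek rect',cv2.minAreaRect(xy.astype(np.float32)),len(xy))
    o=box&(h>5)&(h<14)&(s>200)&(v>150)&(P[...,2]>130); print('knob',np.median(P[o],0) if o.any() else 0,o.sum(), 'px',xx[o].mean(),yy[o].mean())
    r=box&((h<4)|(h>174))&(s>150)&(P[...,2]>40); print('red',r.sum(),P[r].mean(0) if r.any() else '')
    pl=box&(s<60)&(P[...,2]>4)&(P[...,2]<30); rc=cv2.minAreaRect(P[pl][:,:2].astype(np.float32)); print('plate',rc,np.median(P[pl][:,2]))
    wt=box&(P[...,2]>145)&(s<60); print('wheel hi',cv2.minAreaRect(P[wt][:,:2].astype(np.float32)),P[wt][:,2].max())
    wp=(h>8)&(h<25)&(P[...,2]>105)&(P[...,2]<125)&(s<160)
    c=d['pixels'][215:345,235:405] if n=='top' else d['pixels'][200:350,280:410]
    cv2.imwrite('pics/c_'+n+'.png',cv2.resize(c[:,:,::-1],None,fx=4,fy=4,interpolation=cv2.INTER_CUBIC))
E
```

```text
top green z hist [  0   0   0   0   3   9 135 251   1  71  20   5 258  13   0   0   0]
cheek rect ((510.3965148925781, -9.882698059082031), (78.22309112548828, 90.20628356933594), 78.15965270996094) 269
knob [486.654882   102.53392333 172.83932323] 88 px 260.42045454545456 290.82954545454544
red 0 
plate ((518.773193359375, 33.5426025390625), (189.306396484375, 198.4007110595703), 78.37332916259766) 13.32049978692146
wheel hi ((460.15606689453125, -2.7648048400878906), (46.9571647644043, 194.19772338867188), 80.9866714477539) 1311.5649996326383
side green z hist [  0  14 123  86  98 101 126  70  40  54  26  55  84   0   1   4   1]
cheek rect ((512.8753051757812, 20.661462783813477), (24.76758575439453, 130.5382537841797), 79.92337799072266) 98
knob [489.89408081 102.36714236 172.33095453] 44 px 350.70454545454544 283.3636363636364
red 12 [497.15977068  -4.93014357 122.67940498]
plate ((589.0181884765625, 19.531700134277344), (191.69618225097656, 338.9298095703125), 78.26087188720703) 11.77787618744793
wheel hi ((464.03558349609375, 293.2889099121094), (98.4233169555664, 681.1500244140625), 8.946207046508789) 911.8830711570865
```

View pics/c_top.png

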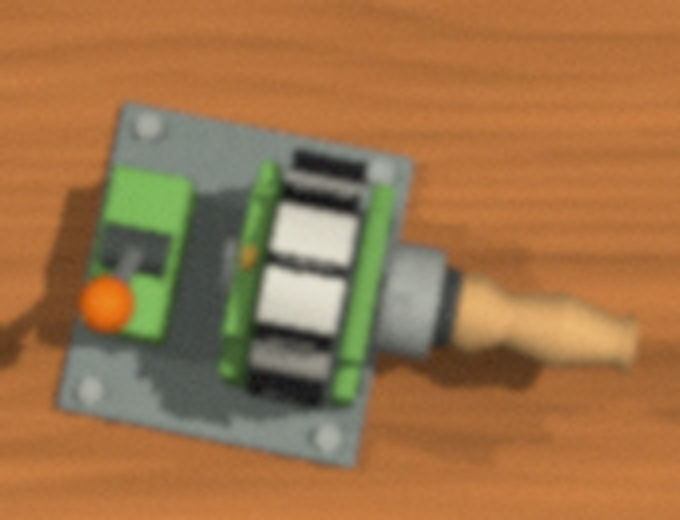

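View pics/c_side.png

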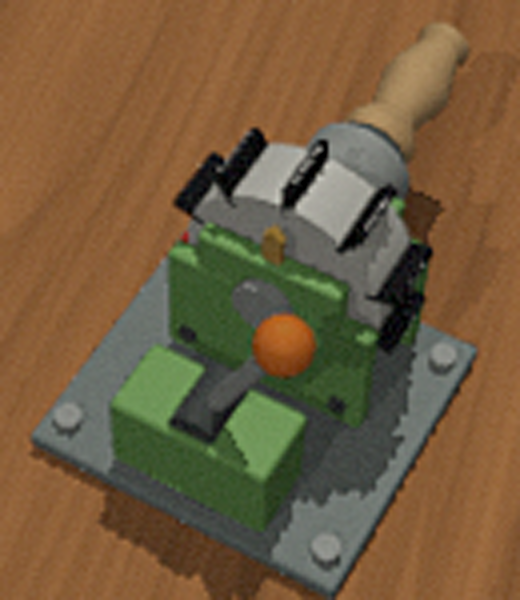

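The head is at about (510,-10) with yaw about -11.7° (plate and cheeks agree). In the side crop the ridges run up (305,175), +1 (240,160), +2 (195,185), and red just shows at (187,237), so red is +3, three clicks short. The lock is near 0.

```bash
cat >> h.py <<'E'
O=np.array([510.2,-10.2,0]); YAW=np.radians(-11.7)
H=R.from_euler('z',YAW).as_matrix()
def goal(hx,hy,tipz):
    s=monitor.state(); T=R.from_rotvec(s['orientation']); p=O+H@np.array([hx,hy,0]); p[2]=tipz+199
    want=R.from_matrix(np.c_[-H[:,0],H[:,1],[0,0,-1]])
    print('shift',np.round(T.inv().apply(p-s['tool_pos'])/50,3),'turn',np.round(np.degrees((T.inv()*want).as_rotvec())/8,3))
def where():
    s=monitor.state(); T=R.from_rotvec(s['orientation']); tip=s['tool_pos']+T.apply([0,0,199])
    print('t',s['time'],'tip in head',np.round(H.T@(tip-O),1),'F',np.round(H.T@s['wrist_force'],1))
E
python3 -c "
from h import *
goal(18,0,200);where()"
```

```text
shift [-10.006  -9.617   0.113] turn [-1.200e-02 -1.000e-03 -1.057e+00]
t 0.1 tip in head [-406.2  548.9  204.9] F [-0.  -0.  -0.6]
```

```bash
python3 -m jog '[[-0.3,-0.3,0,0,0,-0.1,-1],[-0.9,-0.9,0,0,0,-0.3,-1],[-1.5,-1.5,0,0,0,-0.5,-1],[-2.1,-2.05,0,0,0,-0.7,-1],[-2.8,-2.7,0,0,0,-0.9,-1],[-3.4,-3.3,0,0,0,-1.06,-1],[-4.0,-3.85,0,0,0,-1.06,-1],[-4.6,-4.45,0,0,0,-1.06,-1],[-5.2,-5.0,0,0,0,-1.06,-1],[-5.5,-5.3,0,0,0,-1.06,-1]]' 20; python3 -c "
from h import *
goal(18,0,200);where()"
```

```text
time: 1.1
tool_pos: [392.1, 263.2, 404.6]
orientation: [0.326, 3.124, -0.003]
wrist_force: [-0.4, -0.0, 0.0]
grip_width: 17.7
grip_force: 0.0
shift [-3.801 -4.86   0.121] turn [-0.012  0.003 -0.028]
t 1.1 tip in head [-171.   243.4  205.6] F [-0.4 -0.1  0. ]
```

```bash
python3 -m jog '[[-0.3,-0.4,0,0,0,0,-1],[-0.8,-1.0,0,0,0,0,-1],[-1.4,-1.7,0,0,0,0,-1],[-1.9,-2.4,0,0,0,0,-1],[-2.4,-3.0,0,0,0,0,-1],[-2.9,-3.7,0,0,0,0,-1],[-3.3,-4.2,0,0,0,0,-1],[-3.7,-4.7,0,0,0,0,-1],[-3.8,-4.86,0,0,0,0,-1],[-3.8,-4.86,0,0,0,0,-1]]' 20; python3 -c "
from h import *
where();goal(18,0,161);grab('wrist','w1.png')
d=grab('side');cv2.imwrite('pics/s1.png',cv2.resize(d['pixels'][150:350,260:460,::-1],None,fx=3,fy=3))"
```

```text
time: 2.1
tool_pos: [527.7, -10.9, 404.3]
orientation: [-0.324, -3.124, 0.001]
wrist_force: [0.1, 0.7, -0.4]
grip_width: 0.4
grip_force: 0.0
t 2.1 tip in head [ 17.1   2.7 205.3] F [-0.1  0.7 -0.4]
shift [-0.016 -0.056  0.886] turn [-0.003 -0.006 -0.018]
```

View pics/w1.png

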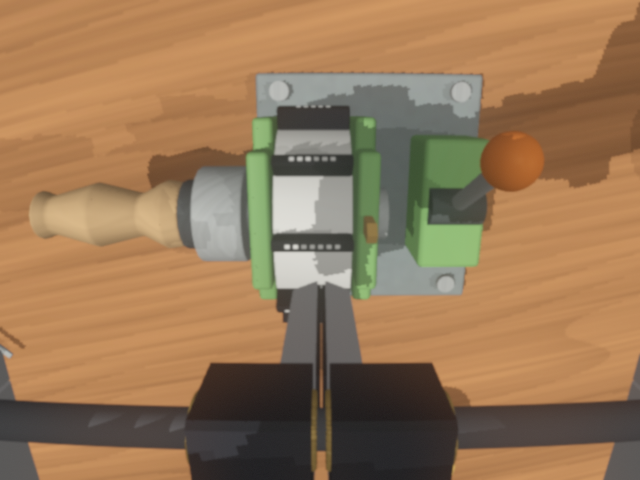

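The wrist view shows the closed fingertips at about (322,290), over the wheel's mid-width and just beyond the top ridge (row 242). Everything is aligned, so I descend and do the first click.

```bash
python3 -m jog '[[0,-0.05,0.3,0,0,0,-1],[0,-0.05,0.6,0,0,0,-1],[0,-0.05,0.8,0,0,0,-1],[0,-0.05,0.88,0,0,0,-1],[0,-0.05,0.88,0,0,0,-1]]'; python3 -c "
from h import *
where()"
```

```text
time: 2.7
tool_pos: [526.9, -11.3, 360.3]
orientation: [-0.317, -3.124, -0.0]
wrist_force: [-1.2, 0.4, 0.1]
grip_width: 0.2
grip_force: 0.0
t 2.7 tip in head [ 16.4   2.3 161.3] F [-1.2  0.1  0.1]
```

```bash
python3 -m jog '[[0.1,0,0,0,0,0,-1],[0.2,0,0,0,0,0,-1],[0.3,0,0,0,0,0,-1],[0.38,0,0,0,0,0,-1],[0.44,0,0,0,0,0,-1],[0.48,0,0,0,0,0,-1]]'; python3 -c "
from h import *
where()"
```

```text
time: 3.3
tool_pos: [503.0, -7.2, 360.9]
orientation: [-0.319, -3.124, -0.0]
wrist_force: [1.6, -0.1, -0.6]
grip_width: 0.6
grip_force: 0.3
t 3.3 tip in head [ -7.8   1.5 161.9] F [ 1.6  0.2 -0.6]
```

```bash
python3 -m jog '[[0.06,0,0,0,0,0,-1],[0.12,0,0,0,0,0,-1],[0.16,0,0,0,0,0,-1],[0.16,0,0,0,0,0,-1],[0.16,0,-0.3,0,0,0,-1],[0.16,0,-0.6,0,0,0,-1],[0.16,0,-0.6,0,0,0,-1]]'; python3 -c "
from h import *
where();d=grab('wrist','w2.png');"
```

```text
time: 4.0
tool_pos: [496.5, -5.8, 392.0]
orientation: [0.319, 3.122, 0.001]
wrist_force: [1.0, -0.2, -0.4]
grip_width: 0.5
grip_force: 0.0
t 4.0 tip in head [-13.7   1.7 193. ] F [ 1.   0.  -0.4]
```

View pics/w2.png

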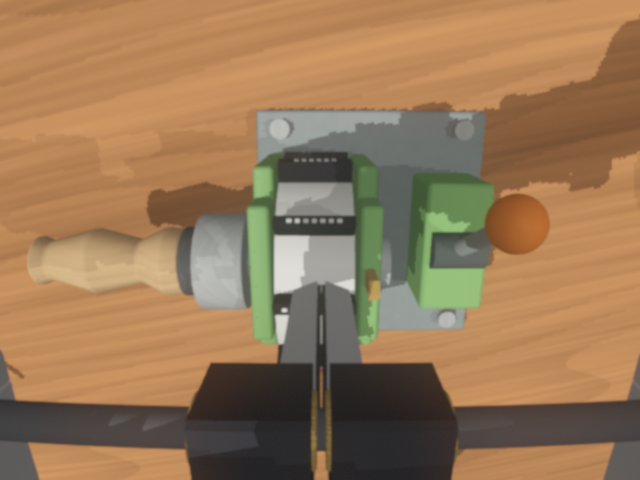

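The wrist view shows a ridge at row 303 beside the pointer at row 287, so the wheel is at rest in a stop. The side camera's red detection will show whether it clicked.

```bash
cat >> h.py <<'E'
def red():
    for n in('side','top'):
        d=grab(n); hsv=cv2.cvtColor(d['pixels'],cv2.COLOR_RGB2HSV); h,s,v=[hsv[...,i].astype(int) for i in range(3)]
        yy,xx=np.mgrid[:480,:640]; box=(xx>250)&(xx<400)&(yy>220)&(yy<330)
        m=box&((h<4)|(h>172))&(s>130)&(v>40)
        if m.sum()<3: print(n,'no red'); continue
        P=world(d,xx[m],yy[m]); P=(P-O)@H; P=P[(abs(P[:,1])<26)&(P[:,2]>60)&(P[:,2]<190)]
        if len(P): q=np.median(P,0); print(n,len(P),np.round(q,1),'angle',-np.arctan2(q[0],q[2]-95))
E
python3 -c "
from h import *
red();goal(18,0,194)"
```

```text
side 77 [ 65.9   3.5 119. ] angle -1.2223234278478832
top no red
shift [-0.664 -0.028 -0.058] turn [-0.001 -0.006  0.003]
```

One click done (angle about -1.26). Two more.

```bash
python3 -m jog '[[-0.3,-0.03,0,0,0,0,-1],[-0.6,-0.03,0,0,0,0,-1],[-0.68,-0.03,0,0,0,0,-1],[-0.68,-0.03,0.2,0,0,0,-1],[-0.68,-0.03,0.45,0,0,0,-1],[-0.68,-0.03,0.6,0,0,0,-1],[-0.68,-0.03,0.64,0,0,0,-1],[-0.68,-0.03,0.64,0,0,0,-1]]' | head -1; python3 -c "
from h import *
where()"
```

```text
time: 4.95
t 4.95 tip in head [ 1.840e+01 -1.000e-01  1.591e+02] F [-0.2  0.8 -0.6]
```

```bash
python3 -m jog '[[0.1,0,0,0,0,0,-1],[0.2,0,0,0,0,0,-1],[0.3,0,0,0,0,0,-1],[0.4,0,0,0,0,0,-1],[0.5,0,0,0,0,0,-1],[0.58,0,0,0,0,0,-1],[0.64,0,0,0,0,0,-1],[0.64,0,-0.2,0,0,0,-1],[0.64,0,-0.6,0,0,0,-1],[0.64,0,-0.64,0,0,0,-1]]' |head -1; python3 -c "
from h import *
where();red();goal(18,0,194)"
```

```text
time: 5.95
t 5.95 tip in head [-11.7   0.3 193.8] F [-0.3 -0.5  0.1]
side 101 [ 40.9   1.3 153.3] angle -0.6111647924641178
top no red
shift [-0.618  0.    -0.034] turn [0.003 0.009 0.003]
```

```bash
python3 -m jog '[[-0.3,0,0,0,0,0,-1],[-0.6,0,0,0,0,0,-1],[-0.64,0,0,0,0,0,-1],[-0.64,0,0.2,0,0,0,-1],[-0.64,0,0.45,0,0,0,-1],[-0.64,0,0.6,0,0,0,-1],[-0.64,0,0.62,0,0,0,-1],[-0.64,0,0.62,0,0,0,-1]]' | head -1; python3 -c "
from h import *
where()"
```

```text
time: 6.85
t 6.85 tip in head [ 18.4  -0.  160.3] F [ 0.3 -0.4  0.1]
```

```bash
python3 -m jog '[[0.1,0,0,0,0,0,-1],[0.2,0,0,0,0,0,-1],[0.3,0,0,0,0,0,-1],[0.4,0,0,0,0,0,-1],[0.5,0,0,0,0,0,-1],[0.58,0,0,0,0,0,-1],[0.64,0,0,0,0,0,-1],[0.64,0,-0.2,0,0,0,-1],[0.64,0,-0.6,0,0,0,-1],[0.64,0,-0.7,0,0,0,-1]]' |head -1; python3 -c "
from h import *
where();red();goal(-90,105,197)"
```

```text
time: 7.85
t 7.85 tip in head [-12.    0.2 197.6] F [ 1.  -0.5  0.6]
side 70 [-1.000e-01  3.600e+00  1.679e+02] angle 0.0007645400482368598
top no red
shift [ 1.543  2.1   -0.01 ] turn [0.004 0.013 0.003]
```

The red ridge is at zero. Now the lever: move behind the knob and lower.

```bash
python3 -m jog '[[0.4,0.5,0,0,0,0,-1],[0.8,1.1,0,0,0,0,-1],[1.2,1.7,0,0,0,0,-1],[1.5,2.05,0,0,0,0,-1],[1.54,2.1,0,0,0,0,-1],[1.54,2.1,0.3,0,0,0,-1],[1.54,2.1,0.7,0,0,0,-1],[1.54,2.1,0.95,0,0,0,-1],[1.54,2.1,1.0,0,0,0,-1],[1.54,2.1,1.0,0,0,0,-1]]' | head -1; python3 -c "
from h import *
where();goal(26,105.5,148)"
```

```text
time: 8.95
t 8.95 tip in head [-89.8 103.9 145.2] F [-0.9 -0.1  0.1]
shift [-2.312  0.029 -0.057] turn [-0.007 -0.007 -0.007]
```

```bash
python3 -m jog '[[-0.2,0.03,-0.05,0,0,0,-1],[-0.35,0.03,-0.05,0,0,0,-1],[-0.5,0.03,-0.05,0,0,0,-1],[-0.65,0.03,-0.05,0,0,0,-1],[-0.8,0.03,-0.05,0,0,0,-1],[-0.95,0.03,-0.05,0,0,0,-1],[-1.1,0.03,-0.05,0,0,0,-1],[-1.25,0.03,-0.05,0,0,0,-1],[-1.4,0.03,-0.05,0,0,0,-1],[-1.55,0.03,-0.05,0,0,0,-1]]' | head -1; python3 -c "
from h import *
where()"
```

```text
time: 9.95
t 9.95 tip in head [-11.5 106.5 148.2] F [-2.1  1.2  1.5]
```

```bash
python3 -m jog '[[-0.15,0,0,0,0,0,-1],[-0.3,0,0,0,0,0,-1],[-0.45,0,0,0,0,0,-1],[-0.58,0,0,0,0,0,-1],[-0.66,0,0,0,0,0,-1],[-0.7,0,0,0,0,0,-1],[-0.7,0,0,0,0,0,-1]]' | head -1; python3 -c "
from h import *
where();goal(26,105,148)"
```

```text
time: 10.65
t 10.65 tip in head [ 22.7 106.4 148. ] F [-2.  -0.1 -1.5]
shift [-0.067 -0.028  0.001] turn [-0.001  0.     0.002]
```

Nearly there. I push on in small steps until the stop is felt.

```bash
python3 -m jog '[[-0.03,0,0,0,0,0,-1],[-0.06,0,0,0,0,0,-1],[-0.06,0,0,0,0,0,-1]]' | head -1; python3 -c "
from h import *
where()"
```

```text
time: 10.95
t 10.95 tip in head [ 25.  106.5 148.1] F [-3.4 -0.  -2.1]
```

```bash
python3 -m jog '[[-0.03,0,0,0,0,0,-1],[-0.06,0,0,0,0,0,-1],[-0.06,0,0,0,0,0,-1]]' | head -1; python3 -c "
from h import *
where()"
```

```text
time: 11.25
t 11.25 tip in head [ 25.3 106.5 148. ] F [-9.2 -0.5  3.2]
```

The force rose to 9 N with no further motion, so the lever is at its stop. I back off, lift and verify.

```bash
python3 -m jog '[[0.2,0,0,0,0,0,-1],[0.6,0,0,0,0,0,-1],[1.2,0,-0.2,0,0,0,-1],[1.8,0,-0.8,0,0,0,-1],[2.4,0.3,-1.5,0,0,0,-1],[2.8,0.8,-2,0,0,0,-1],[3.0,1.5,-2,0,0,0,-1],[3.0,2.2,-2,0,0,0,-1],[3.0,2.5,-2,0,0,0,-1],[3.0,2.5,-2,0,0,0,-1]]' | head -1; python3 -c "
from h import *
where();red()
d=grab('top');hsv=cv2.cvtColor(d['pixels'],cv2.COLOR_RGB2HSV);m=cv2.inRange(hsv,(5,200,150),(14,255,255));m[:,:240]=0;m[:,400:]=0;m[:200]=0
v,u=np.nonzero(m);P=(world(d,u,v)-O)@H;P=P[P[:,2]>130];print('knob',len(P),np.median(P,0) if len(P) else '')
a,b=d['pixels'],grab('side')['pixels']
im=np.hstack([cv2.resize(x[:,:,::-1],(400,400)) for x in (a[200:350,230:380],b[200:350,280:430])]);cv2.imwrite('pics/f.png',im)"
```

```text
time: 12.25
t 12.25 tip in head [-121.   233.7  248.5] F [ 0.1 -0.1 -0.1]
side no red
top 50 [ -1.2  -1.  170.4] angle 0.016068224133864134
knob 102 [ 44.743681   103.6233901  170.99702431]
```

View pics/f.png

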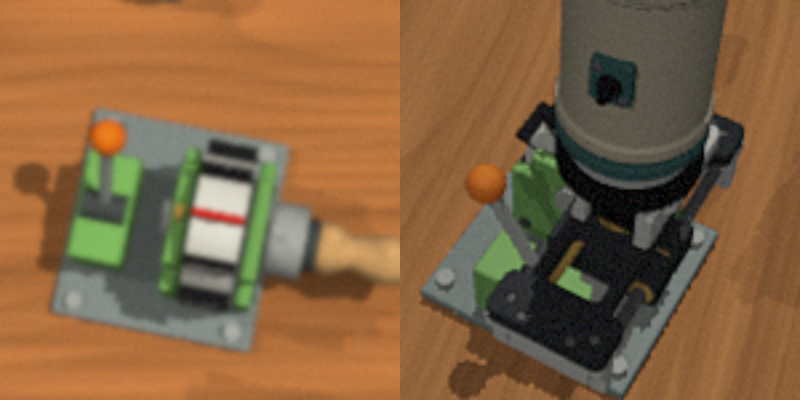

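The top view shows the red ridge in line with the pointer (left crop, row 215) and the knob fully over, away from the robot (108,137). The gripper is clear of everything.

```bash
python3 -c "
from h import *
print(workorder.close_job())"
```

```text
the job is handed in; nothing more can be done
None
```

The job is handed in: I rolled the wheel up three clicks so the red ridge stands at the pointer, then pushed the lock lever away until it met its stop, with the arm clear of everything at about 12 s.

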